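Offer the gate up to its jamb and hold the hinge in line for the pin

ROBOT

A 6-joint arm with a two-finger parallel gripper is mounted at the origin on the work surface. World frame = base frame: x ahead of the robot, y to its left, z up, the work surface at z = 0. Lengths are in m, angles in rad, forces in N, time in s.
With the tool pointing down it reaches from about 0.375 to 0.925 m from the base axis. Payload 5.7 kg.
Tool frame: the origin (TCP) lies midway between the tips of the shut fingers; the grasp point (between the pads) lies 19 mm behind it (r.hold_point_z is the distance from the TCP to the grasp point, in m); z points along the fingers, y is the line along which they close (so a half turn about z gives the same grasp; the last joint's range is limited). The gripper opens to 85 mm and grips with 20 to 120 N. Pads are 22 mm wide; open, the fingers measure 114 mm over their backs; the gripper's body (76 mm by 85 mm) begins 54 mm behind the grasp point. The pads swing forward as they close: fully open they stand 13 mm farther back than shut.
Start: joints at [-1.394, 0.359, 1.51, -0, 1.272, -0.115], TCP at [0.173, -0.575, 0.231] pointing down, gripper open.
Joint ranges: [-2.97, 2.97], [-1.01, 2.36], [0.21, 2.38], [-0.96, 4.11], [0.2, 2.71], [-2.98, 2.98]. Speed limits (rad/s): [2.39, 2.39, 3.14, 3.14, 3.14, 3.14].

INTERFACE

Orientations are given as a unit quaternion [x, y, z, w].
In Python, from plant import r, vision, job gives the robot as it stands.
- The arm moves only by the tool apply_moves, never from a script. Its argument "plan" is a list of rows, each a list of 7 numbers: the shift along the world's x, y, z as a fraction of full scale, then the turn, a rotation vector about the world's x, y, z as a fraction of full scale, then the gripper command: -1 is fully open, 1 is shut, values between are in proportion. In form: [[tx, ty, tz, wx, wy, wz, claw], ...]. A call has 1 to 8 rows; each row shifts and turns the commanded pose from where the row before left it; what a row does not reach is not made up. Full scale, the value 1, is 0.05 m for a shift and 6 degrees for a turn. A row lasts 1/8 s, in which the tool goes at most 62.5 mm and 10.7 degrees, less where a joint would pass 70% of its speed; a pose out of reach is approached as far as the arm can. A call with a number of a shift or a turn outside -1 to 1 is refused whole. A call with a gripper value outside its range is refused whole. The fingers move at their own pace and stop on an object; the grip force is fixed at half the most. Time passes only in rows, so rows that do not move let the fingers close. It gives the time, the measured TCP pose, the force, the opening and the grip force at its end, in the units of the state.
- r.observe(): the state, without advancing time (a new reading comes with each control period).
- vision.camera(name): name is "scene" or "top" or "wrist"; returns the picture (400x640x3 uint8, red, green, blue); there is no depth.
- vision.get_calibration(name): a dict with "mtx" (3x3 intrinsics, pixels), "camera_from_world" (4x4, takes a point from world to camera coordinates). Camera axes: x right, y down, z forward; pixel columns grow to the right and rows downward; lengths in m; the calibration is good to about 2 mm. A picture is of the moment at which its call begins: read the wrist's pose just before it. get_calibration takes no time and is no camera call; for the wrist camera it gives the pose at the moment of the call.
- job.job_done(): hands the job in; it is judged then, once.
The state is a dict: "clock": time; "joint_pos": joint angles; "qd": joint speeds; "effort": joint torques, N m; "eef_pos": TCP position; "ee_rot": TCP orientation; "force": force on the tool from outside, world axes, zero at the start; "ft_torque": the same for the moment, N m; "grip_width": opening from 0.0 (shut) to 1.0 (fully open); "grip_force": force on a finger pad.
Only numpy, scipy, OpenCV 4.12 (cv2) and the standard library are available. Lean on these libraries where they do the work, as an engineer would, in place of code of your own. Each camera call takes 0.05 s, during which the arm holds its last target. There are 200 camera calls.

TASK

The little gate has come off the front of the display stand: of the two gates parked in the wooden rack, take out the one with the single knuckle half-way up its hinge edge, the one that fits between the two knuckles on the stand's jamb post. Keep the gate upright and bring its knuckle in between those two until the holes line up for the hinge pin, then finish while still gripping it and holding it there quite still, hanging from the gripper without resting on or pressing against the stand. Leave the other gate and everything else lying on the ledge where they are.

Things in the scene. Friction and masses are not known exactly. Their poses are not given: they have to be found in the camera images.
- gate_center (a point): The gate to be hung, loose, about 0.3 kg, steel pickets: 180 mm long, 90 high, 8 thick. Point: middle of the panel, half-way up. Axes: x along its length from hinge edge to latch end, y through its thickness, z up. Grip the top rail (8 mm thick, 14 tall, top edge at z +45 mm) from above, fingers either side of the panel. At first it stands in a rack slot, its lowest 22 mm in the slot.
- gate_knuckle (a point): Centre of the gate's single hinge knuckle: an upright tube, 16 mm outside, 10 mm bore, 24 mm long (12 mm up and down from this point), 103 mm from the gate's middle along its -x (13 mm beyond the end of the frame), at mid height. Axes as gate_center; z runs along the bore.
- gate: The same gate; origin at the middle of its underside, 45 mm below gate_center; same axes.
- jamb_axis (a point): Where the gate's knuckle belongs: on the hinge axis, half-way between the jamb's two fixed knuckles, 80 mm above the ledge. These are upright, 16 mm outside, 10 mm bore, 20 mm long, one above the other, with a 32 mm high gap (16 mm up and down from this point), so the way in is level. -x points straight out from the stand's front, +y along the front to the other post, z up.
- stand: Fixed steel display stand 280 mm wide (y), 260 deep (x); origin on the ledge under its middle, front at -x. Decks 30, 75, 120 mm high rise to the back, stock on them reaches 52 mm higher. 25 mm square posts 121 mm tall at the front corners, front faces at x -130; the -y one is the jamb: jamb_axis at x -143, y -115. Its leaf plate lies 10.5 mm behind the axis, so 2.5 mm behind a centred knuckle.
- gate_space (a point): A point 103 mm straight out (-x) from jamb_axis, same height and axes: the free space before the stand. The gate may hang at any opening angle, from lying along the stand's front (its x along +y) to standing straight out (its x along -x, its middle at this point). Hung right, its underside is 35 mm and its top edge 125 mm above the ledge.
- rack: Fixed hardwood rack 124 mm (x) by 120 mm (y), 32 mm high; origin on the ledge under its middle. Two slots along y at x -36 and +36 mm, 10 mm wide, floor 10 mm above the ledge. A gate stands in each, its hinge edge to the rack's +y, overhanging both ends; which gate is in which slot varies.
- other_gate_center (a point): Middle (half-way up) of the other gate, loose, to be left alone: same frame and size as the gate, but with two knuckles on its hinge edge, one near the top and one near the bottom, which would foul the jamb's. Stands in the rack's other slot.
- flip_phone_center (a point): Bystander, loose: old silver flip phone, closed, 95 x 50 x 20 mm; this point is its middle, 10 mm up.
- phone_case_center (a point): Bystander, loose: red rubber phone case lying open side up, 148 x 74 x 11 mm; this point is its middle.
- parts_bowl_center (a point): Bystander, loose: round blue aluminium magnetic parts bowl, 124 mm across, 30 mm high, holding the hinge pin (7 mm thick) and some screws; this point is its middle, 15 mm up.
- charger_center (a point): Bystander, loose: black plastic charging brick 62 x 46 x 28 mm with two prongs; this point is its middle.
- screwdriver_grip (a point): Bystander, loose: screwdriver about 160 mm long, lying; this point is on its handle.
There are look-alikes about, which are no part of the job. What is shaped like the gate but blue or pink is not meant.

How it is judged:
On the way:
1. The single-knuckle gate has been lifted clear out of its slot (z of gate_center in the frame of rack above 0.085 m), for 0.1 s.
At the end, for the whole second after the job is handed in: Through the last second the fingers grip the gate, still (under 20 mm/s), within 0.08 rad of upright, its bore within 3 mm of the hinge axis and 4.5 mm of mid-gap in height, touching the stand with under 1.5 N; the other gate moved under 20 mm, other loose things under 30 mm (horizontal distance between gate_knuckle and jamb_axis below 0.003 m and z of gate_knuckle in the frame of jamb_axis between -0.0045 and 0.0045 m and angle between gate_center's own z axis and vertical below 0.08 rad and contact force between gate and the fingers above 2 N and contact force between gate and stand below 1.5 N and linear speed of gate below 0.02 m/s and not (distance of any of flip_phone_center, phone_case_center, parts_bowl_center, charger_center, screwdriver_grip from where it was at the start of the episode above 0.03 m or distance of other_gate_center from where it was at the start of the episode above 0.02 m)); the arm keeps its last pose, push and grip.
It fails at once if The other gate is shifted by more than 20 mm, or another loose thing on the ledge by more than 30 mm (distance of any of flip_phone_center, phone_case_center, parts_bowl_center, charger_center, screwdriver_grip from where it was at the start of the episode above 0.03 m or distance of other_gate_center from where it was at the start of the episode above 0.02 m).
It also fails if it takes over 40 s, if anything falls off the work surface, if the arm or the gripper's body presses on something with over 40 N, if the wrist force passes 120 N, or if a joint passes its speed limit or range.

## Working session

There is one attempt and no reset: what is moved stays moved. The work goes in short steps, Python scripts to look and compute and a tool call to move; the robot and the scene stay as the last step left them, time stands still between calls to the robot, and variables do not carry over. Pictures are saved under pics/ and viewed, at most 13 in all, crops included, and the job is handed in when it is done.

Besides the shell and the picture viewer there is one more tool, called after "Request:" by a JSON object that holds its "fn" and its "kwargs". apply_moves: Moves the arm, as the interface text tells. Shift numbers are shares of 0.05 m and turn numbers shares of 6 degrees, none past 1 either way. Its arguments: {"type":"object","properties":{"plan":{"type":"array"}},"required":["plan"]}

```bash
mkdir -p pics; cat > h.py <<'E'
import numpy as np,cv2
from plant import r,vision,job
def cal(n):
    c=vision.get_calibration(n); return np.array(c["mtx"]),np.array(c["camera_from_world"])
def proj(n,p):
    K,T=cal(n); q=T[:3,:3]@np.array(p)+T[:3,3]; q=K@q; return q[:2]/q[2]
def ray(n,uv,KT=None):
    K,T=KT or cal(n); R=T[:3,:3]; d=R.T@np.linalg.inv(K)@np.array([uv[0],uv[1],1.]); return -R.T@T[:3,3],d
def onz(n,uv,z,KT=None):
    o,d=ray(n,uv,KT); return o+d*(z-o[2])/d[2]
def save(n,f):
    im=vision.camera(n); cv2.imwrite(f,im[:,:,::-1]); return im
E
python3 - <<'E'
from h import *
for n in("top","scene","wrist"):
    save(n,f"pics/{n}0.png"); K,T=cal(n); print(n,K[0,0],-T[:3,:3].T@T[:3,3],T[2,:3])
a=cv2.imread("pics/top0.png");
print(r.observe()["clock"])
E
```

```text
top 460.70467328908086 [ 0.44067672 -0.00884528  1.32050979] [ 0.11535916 -0.00428783 -0.99331459]
scene 467.20678948898274 [ 1.04545089 -0.85044844  1.28269956] [-0.30931363  0.53765422 -0.78438066]
wrist 351.7221134563518 [ 0.25005309 -0.55121555  0.37355039] [-0.30196952 -0.08916074 -0.94913896]
0.15
```

View pics/top0.png

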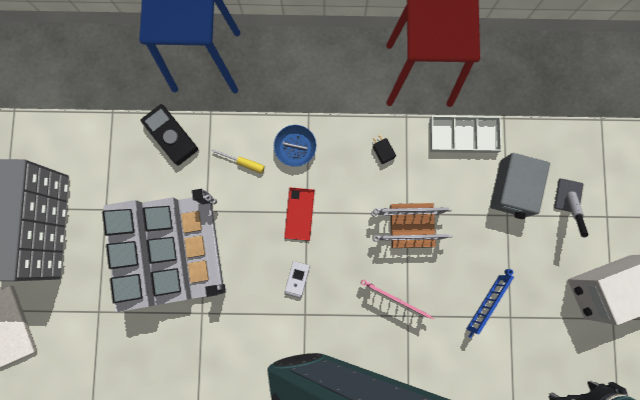

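View pics/scene0.png

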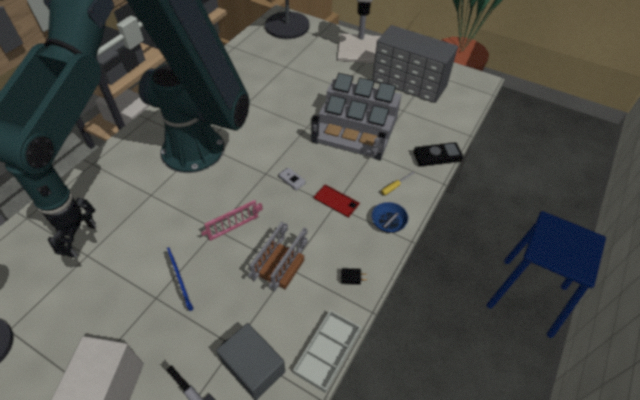

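The top view shows the stand at (165,250) with its front to the right and the jamb at (204,197). The rack is at (413,225), with two grey gates at rows 212 and 237, hinge ends at left (376). The look-alikes are the pink gate (397,300) and the blue gate (490,302). Only the two grey rack gates are candidates, so I'll crop their hinge ends.

```bash
python3 - <<'E'
from h import *
s=cv2.imread("pics/scene0.png")[215:290,235:325]; t=cv2.imread("pics/top0.png")
a=cv2.resize(s,(480,400),interpolation=cv2.INTER_CUBIC); b=cv2.resize(t[195:255,365:460],None,fx=5,fy=5,interpolation=cv2.INTER_CUBIC)[:300,:320]
c=cv2.resize(t[180:300,180:230],None,fx=5,fy=5,interpolation=cv2.INTER_CUBIC)
o=np.zeros((600,800,3),np.uint8); o[:400,:480]=a; o[:300,480:800]=b; o[300:600,550:800]=c[:300]; cv2.imwrite("pics/c0.png",o)
for uv in((376,212),(376,237),(448,212),(448,237)): print(onz("top",uv,.1))
print(onz("top",(204,197),.121),onz("top",(215,290),.121))
E
```

```text
[ 0.59097842 -0.15067364  0.1       ]
[ 0.52414278 -0.15075995  0.1       ]
[ 0.59383411 -0.34323845  0.1       ]
[ 0.5269182 -0.342117   0.1      ]
[0.62140495 0.30419274 0.121     ] [0.38041889 0.2652875  0.121     ]
```

View pics/c0.png

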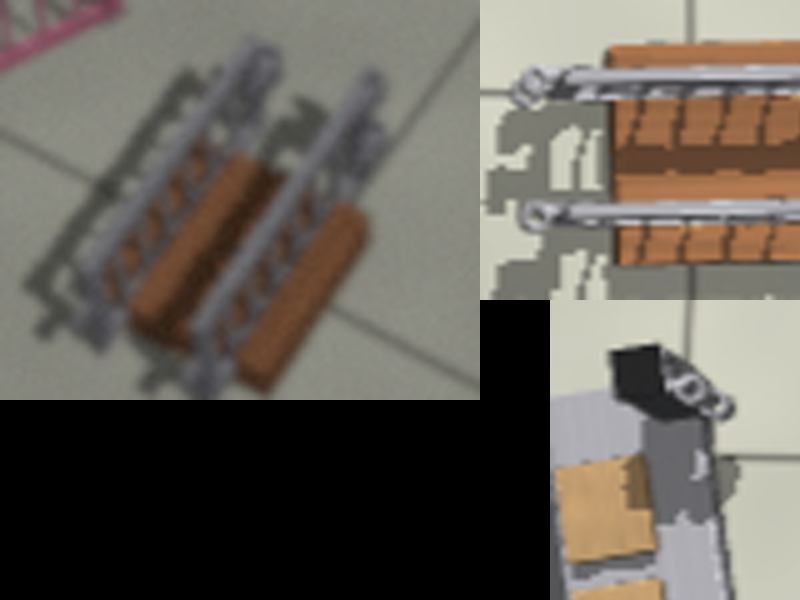

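The crop doesn't settle which gate has the single knuckle, so I'll go look with the wrist camera from the hinge side.

Request:
{"fn": "apply_moves", "kwargs": {"plan": [[0.6,0.8,0,0,0,0.93,-1],[0.6,0.8,0,0,0,0.93,-1],[0.6,0.8,0,0,0,0.93,-1],[0.6,0.8,0,0,0,0.93,-1],[0.6,0.8,0,0,0,0.93,-1],[0.6,0.8,0,0,0,0.93,-1],[0.6,0.8,0,0,0,0.93,-1],[0.6,0.8,0,0,0,0.93,-1]]}}

```text
clock: 1.15
eef_pos: [0.4133, -0.2532, 0.2312]
ee_rot: [0.859, 0.512, -0.0, -0.0]
force: [0.5, -0.4, 0.3]
grip_width: 1.0
grip_force: 0.0
```

Request:
{"fn": "apply_moves", "kwargs": {"plan": [[0.6,0.8,0,0,0,0.93,-1],[0.6,0.8,0,0,0,0.93,-1],[0.6,0.8,0,0,0,0.93,-1],[0.6,0.8,-0.5,0,0,0.93,-1],[0.6,0.8,-0.5,0,0,0.93,-1],[0,0,0,0,0,0,-1],[0,0,0,0,0,0,-1]]}}

```text
clock: 2.02
eef_pos: [0.5621, -0.0548, 0.1811]
ee_rot: [0.712, 0.703, -0.001, -0.0]
force: [-0.7, 0.2, -0.7]
grip_width: 0.999
grip_force: 0.0
```

```bash
python3 - <<'E'
from h import *
from scipy.spatial.transform import Rotation as R
s=r.observe(); print(s["clock"],s["eef_pos"],R.from_quat(s["ee_rot"]).as_matrix().round(3))
K,T=cal("wrist"); np.savez("w1.npz",K=K,T=T); save("wrist","pics/w1.png")
print(-T[:3,:3].T@T[:3,3],T[2,:3])
E
```

```text
2.025 [ 0.56209868 -0.05481683  0.1810951 ] [[ 0.013  1.    -0.001]
 [ 1.    -0.013 -0.   ]
 [-0.    -0.001 -1.   ]]
[0.56329923 0.02602275 0.32396913] [-0.00525576 -0.3152161  -0.94900537]
```

View pics/w1.png

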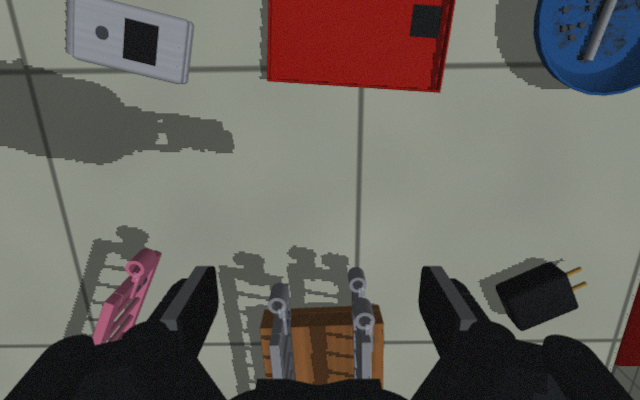

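The wrist view looks from the hinge side. The left gate (lower x) has one knuckle at (278,306). The right gate has two, at (357,285) and (365,322), and its shadow agrees. The target is the gate at x≈0.524. Next I'll measure it, plus the jamb from the existing top view.

```bash
python3 - <<'E'
from h import *
d=np.load("w1.npz"); KT=(d["K"],d["T"])
print("knuckle top",onz("wrist",(278,306),.067,KT))
print("other top",onz("wrist",(365,322),.09,KT),onz("wrist",(357,285),.03,KT))
# top view: rail ends
im=cv2.imread("pics/top0.png"); hsv=cv2.cvtColor(im,cv2.COLOR_BGR2HSV)
for c in (380,390,400,410,420,430,440,446):
    col=im[195:250,c].astype(int); print(c,[ (195+i,*v) for i,v in enumerate(col) if v.min()>140 and abs(v[0]-v[2])<25][:9] if c in(400,440) else '')
b=cv2.resize(im[222:252,366:462],None,fx=8,fy=8,interpolation=cv2.INTER_NEAREST)
b2=cv2.resize(im[185:215,185:235],None,fx=12,fy=12,interpolation=cv2.INTER_NEAREST)
o=np.zeros((600,770,3),np.uint8); o[:240,:768]=b; o[240:600,:600]=b2; cv2.imwrite("pics/c1.png",o)
E
```

```text
knuckle top [ 0.52627222 -0.15569016  0.067     ]
other top [ 0.59786738 -0.15512647  0.09      ] [ 0.59783357 -0.15917372  0.03      ]
380 
390 
400 [(195, np.int64(191), np.int64(206), np.int64(207)), (196, np.int64(190), np.int64(207), np.int64(207)), (197, np.int64(190), np.int64(206), np.int64(206)), (198, np.int64(190), np.int64(206), np.int64(206)), (199, np.int64(190), np.int64(205), np.int64(204)), (200, np.int64(190), np.int64(205), np.int64(204)), (201, np.int64(189), np.int64(205), np.int64(204)), (202, np.int64(186), np.int64(202), np.int64(202)), (203, np.int64(141), np.int64(154), np.int64(157))]
410 
420 
430 
440 [(195, np.int64(188), np.int64(204), np.int64(204)), (196, np.int64(188), np.int64(204), np.int64(204)), (197, np.int64(188), np.int64(204), np.int64(204)), (198, np.int64(188), np.int64(204), np.int64(204)), (199, np.int64(188), np.int64(204), np.int64(204)), (200, np.int64(188), np.int64(203), np.int64(202)), (201, np.int64(188), np.int64(203), np.int64(203)), (202, np.int64(188), np.int64(203), np.int64(202)), (203, np.int64(188), np.int64(203), np.int64(202))]
446
```

View pics/c1.png

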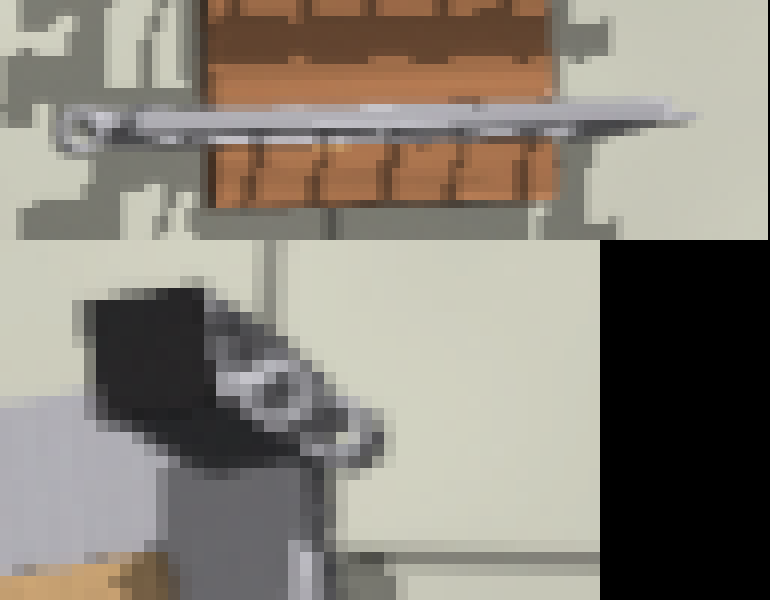

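```bash
python3 - <<'E'
from h import *
a=onz("top",(382.3,236.4),.1);b=onz("top",(450,235.4),.1);print("rail",a,b,(a+b)/2,np.degrees(np.arctan2(b[0]-a[0],-(b[1]-a[1]))))
print("rail len",np.linalg.norm(a-b))
print("jamb",onz("top",(208.4,197.5),.116),onz("top",(214.3,201.7),.064))
im=cv2.imread("pics/top0.png")
# rack side edges via orange mask in top
h=cv2.cvtColor(im,cv2.COLOR_BGR2HSV); m=cv2.inRange(h,(5,100,60),(20,255,255)); m[:,:340]=0; m[:,470:]=0
rr=cv2.minAreaRect(cv2.findNonZero(m)); print(rr, onz("top",rr[0],.032))
E
```

```text
rail [ 0.52597983 -0.16748991  0.1       ] [ 0.53125297 -0.34751106  0.1       ] [ 0.5286164  -0.25750049  0.1       ] 1.6778161158313476
rail len 0.1800983623634591
jamb [0.62099886 0.29384477 0.116     ] [0.61735336 0.29020547 0.064     ]
((406.1182861328125, 191.067138671875), (117.86585998535156, 46.84540939331055), 80.02228546142578) [ 0.66041161 -0.24394282  0.032     ]
```

Request:
{"fn": "apply_moves", "kwargs": {"plan": [[-0.134,-0.815,0,0,0,0.07,0],[-0.134,-0.815,0,0,0,0.07,0],[-0.134,-0.815,0,0,0,0.07,0],[-0.134,-0.815,0,0,0,0.07,0],[-0.134,-0.815,0,0,0,0.07,0],[0,0,-0.5,0,0,0,0],[0,0,-0.5,0,0,0,0],[0,0,0,0,0,0,0]]}}

```text
clock: 3.08
eef_pos: [0.5269, -0.2589, 0.1305]
ee_rot: [0.7, 0.715, -0.0, -0.002]
force: [0.5, 0.5, -0.2]
grip_width: 0.496
grip_force: 0.0
```

```bash
python3 - <<'E'
from h import *
s=r.observe(); print(s["clock"],s["eef_pos"],s["force"],s["grip_width"])
K,T=cal("wrist"); np.savez("w2.npz",K=K,T=T); save("wrist","pics/w2.png")
E
```

```text
3.075 [ 0.52687276 -0.25891884  0.13046732] [ 0.52990212  0.45526147 -0.22187108] 0.4960321673081078
```

View pics/w2.png

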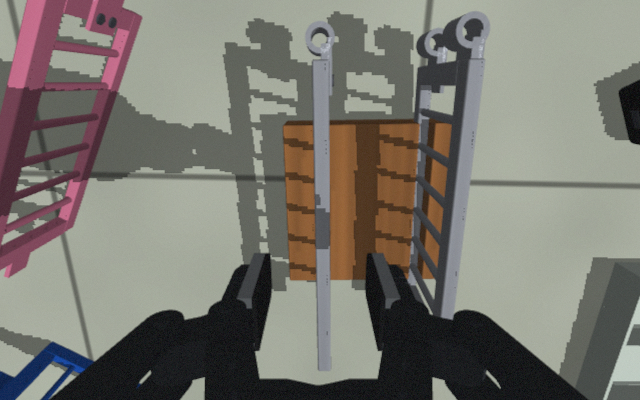

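The single-knuckle gate lies between the fingers. Its rail runs from (321,60) to (324,370) with the knuckle at (319,38), and the two-knuckle gate is clear at the right.

```bash
python3 - <<'E'
from h import *
d=np.load("w2.npz"); KT=(d["K"],d["T"])
a=onz("",(321,60),.1,KT);b=onz("",(323.8,370),.1,KT);k=onz("",(319,38),.067,KT)
print(a,b,(a+b)/2,np.linalg.norm(a-b),k,np.degrees(np.arctan2(b[0]-a[0],a[1]-b[1])))
print(np.degrees(np.arctan2(b[0]-k[0],k[1]-b[1])))
E
```

```text
[ 0.52618327 -0.16846373  0.1       ] [ 0.53214595 -0.34714021  0.1       ] [ 0.52916461 -0.25780197  0.1       ] 0.17877594057063115 [ 0.52496935 -0.1555921   0.067     ] 1.911329326303513
2.145655653752077
```

Request:
{"fn": "apply_moves", "kwargs": {"plan": [[0.04,0,-0.3,0,0,0.12,0],[0,0,-0.4,0,0,0,0],[0,0,-0.4,0,0,0,0],[0,0,0,0,0,0,0.3],[0,0,0,0,0,0,1],[0,0,0,0,0,0,1],[0,0,0,0,0,0,1],[0,0,0,0,0,0,1]]}}

```text
clock: 4.12
eef_pos: [0.5315, -0.2588, 0.0772]
ee_rot: [0.694, 0.72, 0.0, 0.001]
force: [-1.6, 0.3, 6.9]
grip_width: 0.078
grip_force: 60.1
```

Request:
{"fn": "apply_moves", "kwargs": {"plan": [[0,0,0.2,0,0,0,1],[0,0,0.4,0,0,0,1],[0,0,0.4,0,0,0,1],[0,0,0.4,0,0,0,1],[0,0,0.4,0,0,0,1],[0,0,0.2,0,0,0,1],[0,0,0,0,0,0,1]]}}

```text
clock: 5.0
eef_pos: [0.5315, -0.2585, 0.1769]
ee_rot: [0.694, 0.72, 0.0, 0.001]
force: [-0.5, 0.2, -2.8]
grip_width: 0.082
grip_force: 58.8
```

```bash
python3 - <<'E'
from h import *
from scipy.spatial.transform import Rotation as R
s=r.observe(); print(s["clock"],s["eef_pos"],s["force"],s["grip_width"])
K,T=cal("wrist"); np.savez("w3.npz",K=K,T=T); im=save("wrist","pics/w3.png"); save("scene","pics/s3.png")
cv2.imwrite("pics/w3c.png",cv2.resize(im[0:400,200:440,::-1],None,fx=1.5,fy=1.5))
E
```

```text
5.0 [ 0.53151898 -0.25852773  0.17689477] [-0.52443564  0.20784964 -2.84946706] 0.08175023041002118
```

View pics/w3c.png

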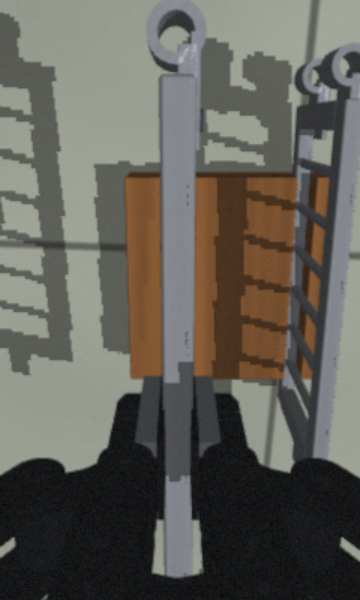

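Request:
{"fn": "apply_moves", "kwargs": {"plan": [[0,0.4,0.2,0,0,0,1],[0.1,0.8,0.2,0,0,0,1],[0.1,0.9,0.1,0,0,0,1],[0.1,0.9,0,0,0,0,1],[0.1,0.9,0,0,0,0,1],[0.1,0.9,0,0,0,0,1],[0.1,0.9,0,0,0,0,1],[0.1,0.9,0,0,0,0,1]]}}

```text
clock: 6.1
eef_pos: [0.5651, 0.0741, 0.2012]
ee_rot: [0.694, 0.72, -0.0, -0.001]
force: [0.7, -0.3, -1.7]
grip_width: 0.082
grip_force: 58.8
```

Request:
{"fn": "apply_moves", "kwargs": {"plan": [[0.1,0.9,0,0,0,0,1],[0.07,0.7,0,0,0,0,1],[0,0.47,0,0,0,0,1],[0,0,0,0,0,0,1],[0,0,0,0,0,0,1]]}}

```text
clock: 6.72
eef_pos: [0.5738, 0.1751, 0.201]
ee_rot: [0.694, 0.72, -0.001, -0.0]
force: [-0.1, -0.0, -2.8]
grip_width: 0.077
grip_force: 58.8
```

```bash
python3 - <<'E'
from h import *
s=r.observe(); print(s["clock"],s["eef_pos"],s["force"],s["grip_width"])
K,T=cal("wrist"); np.savez("w4.npz",K=K,T=T); im=save("wrist","pics/w4.png"); print(-T[:3,:3].T@T[:3,3])
cv2.imwrite("pics/w4c.png",cv2.resize(im[0:200,240:500,::-1],None,fx=3,fy=3,interpolation=cv2.INTER_CUBIC))
E
```

```text
6.725 [0.57379037 0.17508845 0.20103417] [-0.12629558 -0.03649225 -2.82814555] 0.0769852129991794
[0.57094853 0.25588811 0.34390318]
```

View pics/w4c.png

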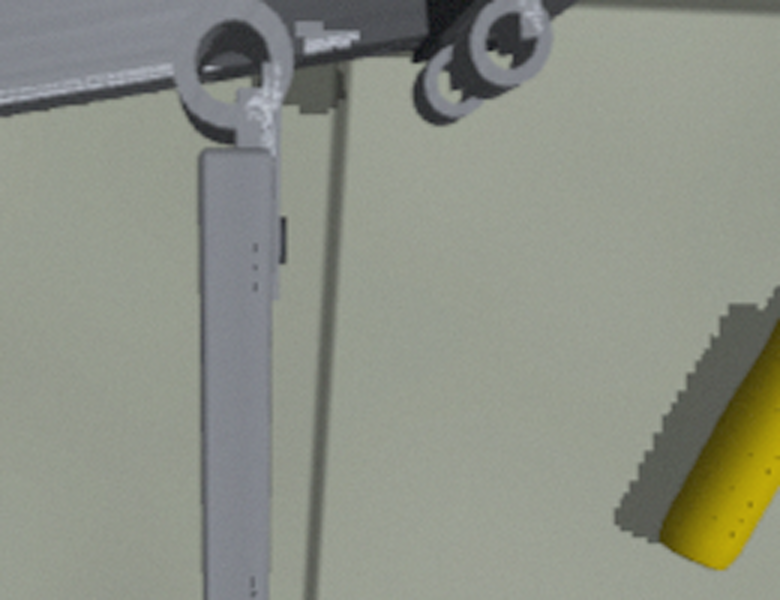

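The crop shows the gate knuckle ring centred at (234,63) and the jamb's upper knuckle ring at (511,40), with the lower one behind it at about (450,83).

```bash
python3 - <<'E'
from h import *
d=np.load("w4.npz"); KT=(d["K"],d["T"])
f=lambda u,v:(240+(u-1)/3,(v-1)/3)
j=onz("",f(511,40),.116,KT); k=onz("",f(234,63),.1908,KT)
lo=onz("",f(453,83),.064,KT)
print("jamb",j,"low",lo,"gk",k,"gk-tcp",k-r.observe()["eef_pos"], "delta",j-k)
K,T=KT
for p,D in((j,82/3),(k,117/3)): 
    z=(T[:3,:3]@p+T[:3,3])[2]; print("expected dia",K[0,0]*.016/z,"meas",D)
# rail near end
print(onz("",f(236,152),.2238,KT))
E
```

```text
jamb [0.62261513 0.29576885 0.116     ] low [0.62157299 0.29511972 0.064     ] gk [0.56976136 0.27865978 0.1908    ] gk-tcp [-0.00424839  0.10398624 -0.01030359] delta [ 0.05285378  0.01710907 -0.0748    ]
expected dia 27.55363408030076 meas 27.333333333333332
expected dia 40.75147722898596 meas 39.0
[0.57053603 0.26532079 0.2238    ]
```

Request:
{"fn": "apply_moves", "kwargs": {"plan": [[0.2,-0.66,0,0,0,0,1],[0.45,0,0,0,0,0,1],[0.45,0,-0.2,0,0,0,1],[0,0,-0.5,0,0,0,1],[0,0,-0.5,0,0,0,1],[0,0,-0.5,0,0,0,1],[0,0,-0.28,0,0,0,1],[0,0,0,0,0,0,1]]}}

```text
clock: 7.78
eef_pos: [0.6288, 0.1414, 0.1013]
ee_rot: [0.694, 0.72, -0.001, -0.001]
force: [0.1, 0.6, -2.2]
grip_width: 0.077
grip_force: 58.8
```

```bash
python3 - <<'E'
from h import *
s=r.observe(); print(s["clock"],s["eef_pos"],s["force"],s["grip_width"])
im=save("scene","pics/s5.png"); im2=save("top","pics/t5.png")
p=proj("scene",(.62,.27,.09)); q=proj("top",(.62,.27,.09)); print(p,q)
c=lambda im,p,f:cv2.resize(im[int(p[1])-35:int(p[1])+35,int(p[0])-50:int(p[0])+50,::-1],None,fx=f,fy=f,interpolation=cv2.INTER_CUBIC)
cv2.imwrite("pics/c5.png",np.vstack([c(im,p,4.2),c(im2,q,4.2)]))
print("jamb axis scene z96,64,116",[proj("scene",(.6226,.2958,z)).round(1) for z in(.064,.096,.116)])
print("expected gate knuckle top/bot scene",[proj("scene",s["eef_pos"]+np.array([-.0042,.104,-.0222+dz])).round(1) for dz in(.012,-.012)])
E
```

```text
7.775 [0.62875248 0.14141801 0.10131336] [ 0.07410152  0.64975018 -2.17490293] 0.07734286903676042
[371.53565068 148.52827221] [219.60297376 199.46210114]
jamb axis scene z96,64,116 [array([374.6, 149.5]), array([375.6, 143.2]), array([376.1, 139.2])]
expected gate knuckle top/bot scene [array([369.6, 153. ]), array([369. , 157.7])]
```

View pics/c5.png

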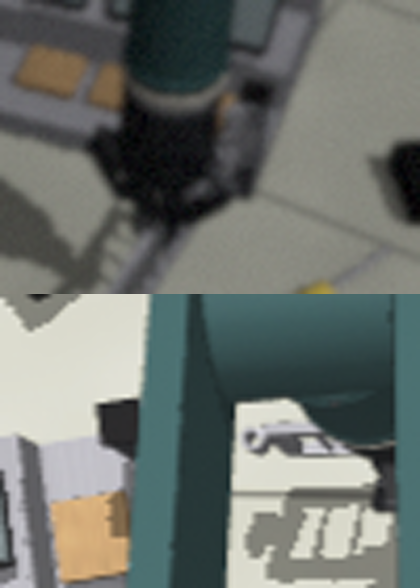

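Request:
{"fn": "apply_moves", "kwargs": {"plan": [[-0.01,0.3,0.014,0,0,0,1],[-0.01,0.3,0,0,0,0,1],[-0.01,0.2,0,0,0,0,1],[-0.01,0.1,0,0,0,0,1],[0,0.05,0,0,0,0,1],[0,0,0,0,0,0,1],[0,0,0,0,0,0,1]]}}

```text
clock: 8.75
eef_pos: [0.6276, 0.1893, 0.1029]
ee_rot: [0.694, 0.72, -0.0, -0.0]
force: [0.8, 0.2, -2.6]
grip_width: 0.081
grip_force: 58.8
```

```bash
python3 - <<'E'
from h import *
s=r.observe(); print(s["clock"],s["eef_pos"],s["force"],s["grip_width"])
K,T=cal("wrist"); np.savez("w6.npz",K=K,T=T); im=save("wrist","pics/w6.png"); print(-T[:3,:3].T@T[:3,3])
print("pred jamb top",proj("wrist",(.6226,.2958,.116)),"low bottom-plane .064",proj("wrist",(.6226,.2958,.064)),"gk",proj("wrist",s["eef_pos"]+np.array([-.0042,.104,-.0102])))
cv2.imwrite("pics/w6c.png",cv2.resize(im[0:120,230:400,::-1],None,fx=4.5,fy=4.5,interpolation=cv2.INTER_CUBIC))
E
```

```text
8.75 [0.62762246 0.18925963 0.10292595] [ 0.77024317  0.22933681 -2.63622897] 0.08097537248880375
[0.62470919 0.27000896 0.24579877]
pred jamb top [314.51428991  -1.33449303] low bottom-plane .064 [315.61643178  23.68843523] gk [316.98676732  19.40112892]
```

View pics/w6c.png

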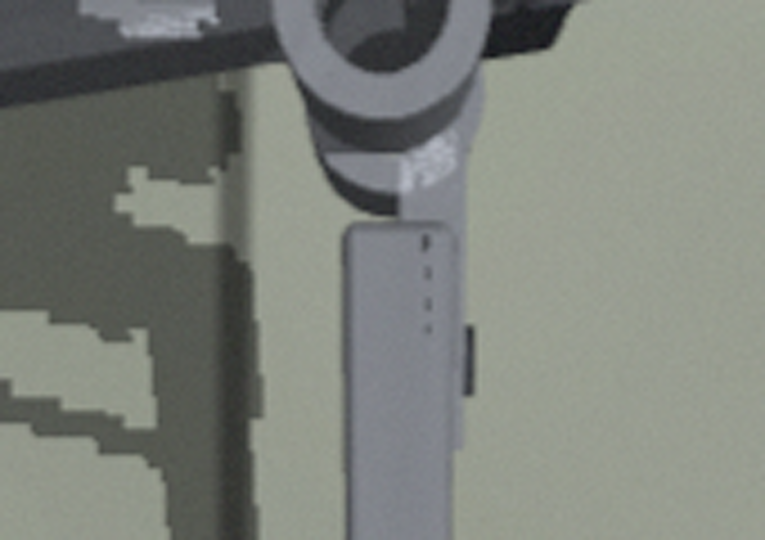

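```bash
python3 - <<'E'
from h import *
from scipy.optimize import least_squares
d=np.load("w6.npz"); KT=(d["K"],d["T"])
im=cv2.imread("pics/w6c.png"); g=cv2.cvtColor(im,cv2.COLOR_BGR2GRAY)
f=lambda u,v:(230+(u-1.75)/4.5,(v-1.75)/4.5)
def circ(px,z,r):
    P=np.array([onz("",f(*p),z,KT)[:2] for p in px])
    s=least_squares(lambda c:np.hypot(*(P-c).T)-r,P.mean(0)+[0,r]); return s.x,np.abs(s.fun).max()
print("jamb outer",circ([(280,40),(306,85),(340,110),(381,118),(425,109),(462,80),(485,40)],.116,.008))
print("jamb inner",circ([(325,35),(345,60),(382,73),(420,61),(441,35)],.116,.005))
z=.0927
print("gate outer",circ([(326,158),(340,176),(360,188),(385,193),(398,192)],z,.008))
print("gate bottom rim",circ([(328,182),(345,200),(365,211),(390,215)],z-.024,.008))
print("jamb bottom rim",circ([(326,150),(381,153),(425,138),(340,153)],.096,.008))
for v in range(80,222,4): print(v,g[v,340],g[v,360],g[v,380],end=' | ')
E
```

```text
jamb outer (array([0.62257232, 0.29571379]), np.float64(5.570034963664483e-05))
jamb inner (array([0.62263827, 0.29579976]), np.float64(6.278129328164597e-05))
gate outer (array([0.62341987, 0.292931  ]), np.float64(0.0001466192309480495))
gate bottom rim (array([0.62296292, 0.29319438]), np.float64(1.902382139145481e-05))
jamb bottom rim (array([0.62103503, 0.29535227]), np.float64(0.0002731550799259649))
80 133 135 136 | 84 134 133 137 | 88 133 134 134 | 92 136 134 136 | 96 134 136 134 | 100 135 134 133 | 104 131 134 131 | 108 105 138 133 | 112 67 127 139 | 116 46 94 121 | 120 47 62 77 | 124 51 52 54 | 128 49 52 59 | 132 50 50 57 | 136 53 54 55 | 140 62 53 57 | 144 73 51 59 | 148 73 59 52 | 152 92 93 81 | 156 127 130 133 | 160 132 135 133 | 164 131 132 131 | 168 131 133 134 | 172 110 131 131 | 176 74 131 133 | 180 51 135 133 | 184 47 109 139 | 188 46 65 124 | 192 56 45 82 | 196 98 52 54 | 200 143 52 50 | 204 154 49 50 | 208 156 67 52 | 212 156 124 41 | 216 154 159 106 | 220 156 137 134 |
```

The knuckle is already in the gap. It needs another +2.7 mm in y and −0.6 mm in x.

Request:
{"fn": "apply_moves", "kwargs": {"plan": [[-0.006,0.025,0,0,0,0,1],[-0.006,0.025,0,0,0,0,1],[0,0,0,0,0,0,1],[0,0,0,0,0,0,1],[0,0,0,0,0,0,1]]}}

```text
clock: 9.43
eef_pos: [0.627, 0.1921, 0.1029]
ee_rot: [0.694, 0.72, -0.0, -0.0]
force: [-0.6, -0.0, -3.2]
grip_width: 0.078
grip_force: 58.8
```

```bash
python3 - <<'E'
from h import *
s=r.observe(); print(s["clock"],s["eef_pos"],s["force"],s["grip_width"])
K,T=cal("wrist"); np.savez("w7.npz",K=K,T=T); im=save("wrist","pics/w7.png")
print([r.observe()["eef_pos"].round(4) if hasattr(r.observe()["eef_pos"],'round') else r.observe()["eef_pos"]])
cv2.imwrite("pics/w7c.png",cv2.resize(im[0:120,230:400,::-1],None,fx=4.5,fy=4.5,interpolation=cv2.INTER_CUBIC))
g=cv2.cvtColor(cv2.imread("pics/w7c.png"),cv2.COLOR_BGR2GRAY)
for u in (340,360,380): print(u,[(v,int(g[v,u])) for v in range(70,224,5)])
E
```

```text
9.425 [0.62696888 0.19212192 0.10294404] [-0.60790999 -0.04412316 -3.18648977] 0.07811676199679524
[array([0.627 , 0.1921, 0.103 ])]
340 [(70, 73), (75, 63), (80, 57), (85, 56), (90, 83), (95, 119), (100, 131), (105, 129), (110, 132), (115, 130), (120, 132), (125, 133), (130, 131), (135, 132), (140, 133), (145, 116), (150, 73), (155, 49), (160, 52), (165, 47), (170, 52), (175, 50), (180, 49), (185, 50), (190, 48), (195, 55), (200, 56), (205, 81), (210, 113), (215, 138), (220, 153)]
360 [(70, 49), (75, 50), (80, 50), (85, 50), (90, 60), (95, 74), (100, 73), (105, 60), (110, 102), (115, 131), (120, 134), (125, 133), (130, 131), (135, 132), (140, 132), (145, 132), (150, 133), (155, 111), (160, 66), (165, 48), (170, 53), (175, 51), (180, 51), (185, 52), (190, 47), (195, 52), (200, 50), (205, 50), (210, 62), (215, 65), (220, 67)]
380 [(70, 50), (75, 50), (80, 64), (85, 78), (90, 68), (95, 50), (100, 48), (105, 51), (110, 50), (115, 75), (120, 131), (125, 135), (130, 133), (135, 133), (140, 134), (145, 134), (150, 134), (155, 131), (160, 100), (165, 62), (170, 53), (175, 53), (180, 57), (185, 56), (190, 68), (195, 59), (200, 48), (205, 49), (210, 46), (215, 60), (220, 82)]
```

View pics/w7c.png

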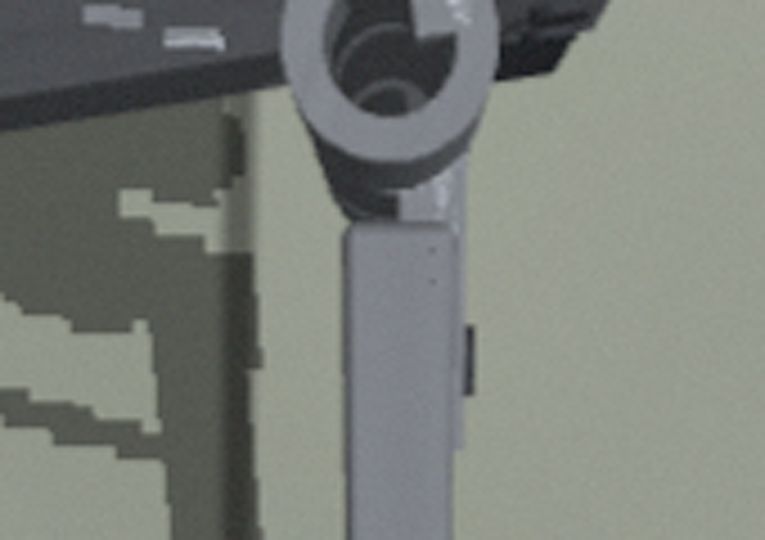

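The view through the jamb's upper ring shows the nested bores concentric at about (390,50). By calculation the gate knuckle is within 0.5 mm of the axis. The wrist force equals the gate's weight only, so nothing is touching. Handing in.

```bash
python3 -c "
from h import *
print(job.job_done())"
```

```text
the job is handed in; nothing more can be done
None
```

I handed the job in at about 9.5 s with the single-knuckle gate gripped, upright and still, its bore about 0.5 mm from the hinge axis and about 0.7 mm above mid-gap by my estimate, with no sign of contact with the stand; no verdict came back.

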